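Slide the bead-case lid home and fasten it

TASK

Shut the wooden bead case: with light fingertip pushes only, slide its plywood lid along the rails towards the turn-button until you feel it drop into its notches and lie flush with the rim, then push the wooden turn-button round until it lies squarely across the lid. Do not lift or tip the lid or squeeze or force anything, and leave everything else on the table and in the pen tray as it is.

Things in the scene. Friction and masses are not known exactly. Their poses are not given: they have to be found in the camera images.
- case: Fixed wooden open box: 390 mm long (its x, from -190 to 200), 200 wide (y +-100), 55 high. Origin on the table. The +x end is the head, a block (x 160 to 200) level with the two 12 mm side cheeks at z=55; the -x end has a wall only 32 high. Inside: pen tray (x -178 to -59, floor z=12), then bead compartments (walls up to z=32).
- notch (a point): Middle between the two head-end notches, at rail height (case x=135, y=0, z=45 mm). A rail runs inside each cheek along x, 14 mm wide, 148 mm apart, top z=45, from x=-178 to 160. Each rail has two notches, 20 mm wide and 10 deep, at case x=-35 and x=135.
- lid: Loose plywood board 210 mm (x) x 172 (y) x 10, 0.2-0.4 kg, two battens 14 wide and 8 deep across its underside at its x=+-85. Origin: centre of the board's underside; axes as the case's. Open: rides on its battens, origin at case x -60 to -10, z 53. Shut: battens dropped in the notches, origin at case x=50 (+-3 play), z=45, top level with the cheeks. Slides to case +x at 1 to 3 N.
- lid_tail (a point): Middle of the lid's tail edge, the upright end face to push on (towards case -x; 172 mm wide, 10 high), at half thickness. 58 mm above the table while open, 50 when shut (then at case x=-55). Free space behind it and, between the rails, below it down to z=32. Side play to the cheeks is 2 mm.
- turn_button (a joint): Dark wooden bar 63 mm long, 16 wide, 12 high on the head block; turns on an upright screw at case x=180, y=0. Rad, counter-clockwise from above: 0 = points to case +y, along the block (open; starts at 0 to 0.2); 1.57 = points to -x, squarely across the lid; stops at 1.75. Stays where left; about 1 N at its end turns it. Passes 2 mm above a shut lid; a lid not dropped blocks it.
- button_end (a point): Point on top of the turn-button's bar near its free end, 55 mm from its screw, at z=69 mm over the table; the bar's underside is at z=57.
- bead_tray_a: Black open bead tray 85 x 85 x 22 mm on the table on the case's -y side towards its head; leave alone. Origin: centre of the underside.
- bead_tray_b: A second black bead tray of the same size, on the table on the case's -y side towards its tail; leave alone. Origin: centre of the underside.
- glue: White glue bottle, diameter 36 mm, 85 high, standing on the table off the case's tail end, towards its -y side; leave alone. Origin: centre of the underside.
- tweezers: Steel tweezers 125 mm long, 9 mm high, lying in the case's pen tray (partly under the open lid); leave alone. Origin: middle of the underside.
- paint_box: Closed light-blue paint box 105 x 190 x 20 mm on the table to the robot's left; leave alone. Origin: centre of the underside.
- brush_cup: White cup, diameter 70 mm, 85 high, on the table to the robot's right; leave alone. Origin: centre of the underside.
- marker: Felt marker 135 mm long, 13 thick, on the table to the robot's right; leave alone. Origin: underside, near the middle.

How it is judged:
By the outcome, as a careful person would: the job done as asked, in the order asked, and still so for the second after the job is handed in, with the robot touching nothing.
It also fails if it takes over 48 s, if anything falls off the work surface, if the arm or the gripper's body presses on something with over 40 N, if the wrist force passes 120 N, or if a joint passes its speed limit or range.

ROBOT

A 6-joint arm with a two-finger parallel gripper is mounted at the origin on the work surface. World frame = base frame: x ahead of the robot, y to its left, z up, the work surface at z = 0. Lengths are in mm, angles in degrees, forces in N, time in s.
With the tool pointing down it reaches from about 350 to 850 mm from the base axis. Payload 8.1 kg.
Tool frame: the origin (TCP) lies at the very end of the fingers, on their centre line; the grasp point (between the pads) lies 19 mm behind it; z points along the fingers, y is the line along which they close (so a half turn about z gives the same grasp; the last joint's range is limited). The gripper opens to 85 mm and grips with 20 to 120 N. Pads are 22 mm wide; open, the fingers measure 114 mm over their backs; the gripper's body (76 mm by 85 mm) begins 54 mm behind the grasp point. The pads swing forward as they close: fully open they stand 13 mm farther back than shut.
Start: joints at [-75.08, 7.471, 85.268, -0, 87.261, -4.893], TCP at [203.39, -564.48, 197.892] pointing down, gripper open.
Joint ranges: [-169.43, 169.43], [-51.17, 129.36], [1.28, 143.12], [-76.62, 256.62], [0, 156.53], [-152.29, 152.29]. Speed limits (degrees/s): [136.94, 136.94, 159.86, 180, 180, 180].

INTERFACE

Orientations are given as [roll, pitch, yaw] about the fixed x, y, z axes, in that order (R = Rz(yaw) Ry(pitch) Rx(roll)).
In Python, from bench import * gives the robot as it stands.
- The arm moves only by the tool play_rows, never from a script. Its argument "increments" is a list of rows, each a list of 3 entries, a list of its own where there are three numbers: the gripper's target within -1 to 1 (fully open at 1, half-way at 0, shut at -1), then the shift along the tool's x, y, z in mm, then the turn about the tool's z in rad. A call has 1 to 12 rows; each row shifts and turns the commanded pose from where the row before left it, along the tool's axes as they then stand; what a row does not reach is not made up. A row lasts 1/12 s, in which the tool goes at most 41.7 mm and 7.16 degrees, less where a joint would pass 70% of its speed; a pose out of reach is approached as far as the arm can. A call is refused whole if a number of a shift passes 41.7 or a number of a turn 0.125, either way. A call with a gripper value outside its range is refused whole. The fingers move at their own pace and stop on an object; "force" is the grip in N (left out, the last holds). Time passes only in rows, so rows that do not move let the fingers close. It gives the time, the measured TCP pose, the force, the opening and the grip force at its end, in the units of the state.
- sense(): the state, without advancing time (a new reading comes with each control period).
- snapshot(name): name is "side" or "top" or "wrist"; returns a dict with "color" (480x640x3 uint8, red, green, blue), "intrinsics" (3x3 intrinsics, pixels), "world_from_camera" (4x4, takes a point from camera to world coordinates). Camera axes: x right, y down, z forward; pixel columns grow to the right and rows downward; lengths in mm; the calibration is good to about 2 mm. A picture is of the moment at which its call begins. There is no depth.
- hand_in(): hands the job in; it is judged then, once.
Trained networks look in a picture, given as the dict that the camera call returned (one of the last four; its "shot" number tells which), for a name from the list of things; names that differ only in an ending like _2 or _b are one class to them, and where a whole thing is asked for, a point or a joint stands for the part that bears it (a point fixed in the world has none). Each returns a list of dicts, best first, with "p" (0 to 1); they miss things now and then, are a little off and sometimes report something else, mostly with a low value. They report only what shows in the picture. A call takes as long as a camera call.
- find_in(query, picture): "xyz" ([x, y, z] in mm, in the coordinates of the camera as it stood for that picture, good to about 4 mm: the middle of the surface that is visible of it).
- regions_of(query, picture): "mask" (480x640 bool, what is visible of it).
- pinpoint(query, picture): "xyz" ([x, y, z] in mm, in the coordinates of the camera as it stood for that picture, good to about 4 mm: a listed point, or the origin of a listed thing).
The state is a dict: "time": time; "joint_pos": joint angles; "qd": joint speeds; "joint_efforts": joint torques, N m; "tool_pos": TCP position; "tcp_rot": TCP orientation; "ft_force": force on the tool from outside, world axes, zero at the start; "wrist_torque": the same for the moment, N m; "finger_gap": finger opening in mm; "grip_force": force on a finger pad.
Only numpy, scipy, OpenCV 4.12 (cv2) and the standard library are available. Lean on these libraries where they do the work, as an engineer would, in place of code of your own. Each camera call takes 0.05 s, during which the arm holds its last target. There are 200 camera calls.

## Working session

There is one attempt and no reset: what is moved stays moved. The work goes in short steps, Python scripts to look and compute and a tool call to move; the robot and the scene stay as the last step left them, time stands still between calls to the robot, and variables do not carry over. Pictures are saved under pics/ and viewed, at most 10 in all, crops included, and the job is handed in when it is done.

Besides the shell and the picture viewer there is one more tool, called after "Emit:" by a JSON object that holds its "fn" and its "kwargs", one argument or row to a line. play_rows: Moves the arm, as the interface text tells. Its arguments: {"type":"object","properties":{"increments":{"type":"array","items":{"type":"array"}},"force":{"type":"number"}},"required":["increments"]}

```bash
mkdir -p pics; cat > h.py <<'E'
from bench import *
import numpy as np, cv2
def W(s,p):
    T=np.array(s["world_from_camera"]); return T[:3,:3]@np.array(p)+T[:3,3]
def px(s,p):
    T=np.linalg.inv(np.array(s["world_from_camera"])); c=T[:3,:3]@np.array(p)+T[:3,3]; u=np.array(s["intrinsics"])@c; return u[:2]/u[2]
def save(s,n): cv2.imwrite(f"pics/{n}.png",s["color"][:,:,::-1])
def pp(q,s):
    r=pinpoint(q,s); return [(np.round(W(s,d["xyz"])).tolist(),round(d["p"],2)) for d in r[:2]]
E
python3 - <<'E'
from h import *
for c in ["top","side"]:
    s=snapshot(c); save(s,c+"0")
    for q in ["case","lid","lid_tail","button_end","notch","turn_button"]: print(c,q,pp(q,s))
st=sense(); print(st["time"],st["tool_pos"],st["tcp_rot"],st["ft_force"],st["finger_gap"])
E
```

```text
top case []
top lid [([576.0, -28.0, 51.0], 0.68)]
top lid_tail [([598.0, -130.0, 57.0], 0.95)]
top button_end [([472.0, 185.0, 68.0], 0.46)]
top notch [([537.0, 153.0, 47.0], 0.61)]Traceback (most recent call last):
  File "<stdin>", line 4, in <module>
  File "h.py", line 9, in pp
    r=pinpoint(q,s); return [(np.round(W(s,d["xyz"])).tolist(),round(d["p"],2)) for d in r[:2]]
ValueError: it knows: bead_tray, brush_cup, button_end, case, glue, lid, lid_tail, marker, notch, paint_box, tweezers
```

View pics/top0.png

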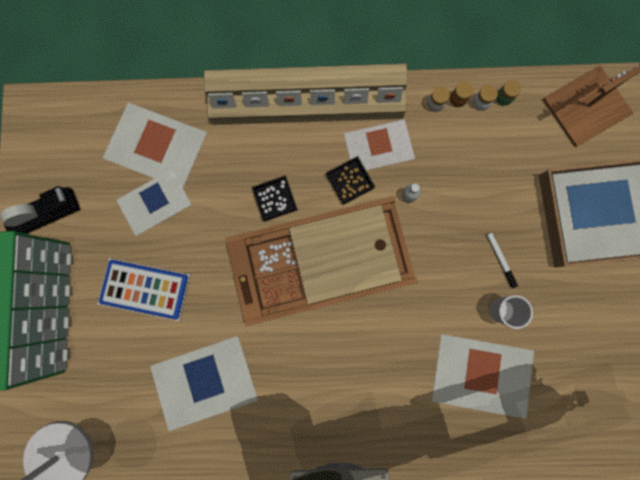

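```bash
python3 - <<'E'
from h import *
s=snapshot("side"); save(s,"side0")
for q in ["case","lid","lid_tail","button_end","notch","glue","tweezers"]: print(q,pp(q,s))
st=sense(); print(st["time"],st["tool_pos"],st["tcp_rot"],st["ft_force"],st["finger_gap"])
w=snapshot("wrist"); T=np.array(w["world_from_camera"]); print(T.round(2), w["intrinsics"])
E
```

```text
case [([569.0, 17.0, 1.0], 0.65)]
lid [([579.0, -29.0, 57.0], 0.76), ([721.0, 133.0, -0.0], 0.46)]
lid_tail [([599.0, -133.0, 61.0], 0.63)]
button_end [([474.0, 182.0, 70.0], 0.59)]
notch [([540.0, 154.0, 44.0], 0.59), ([445.0, -378.0, 0.0], 0.26)]
glue [([714.0, -185.0, -1.0], 0.6)]
tweezers [([578.0, -28.0, 58.0], 0.7), ([596.0, -101.0, 13.0], 0.56)]
0.7 [ 203.37322633 -564.49604782  197.92575299] [1.79997385e+02 2.08605152e-03 1.98129485e+01] [1.45459152 0.40654967 0.74266517] 85.17885015603314
[[ 3.4000e-01 -9.0000e-01 -2.7000e-01  2.7254e+02]
 [-9.4000e-01 -3.2000e-01 -1.0000e-01 -5.3982e+02]
 [ 0.0000e+00  2.8000e-01 -9.6000e-01  3.7410e+02]
 [ 0.0000e+00  0.0000e+00  0.0000e+00  1.0000e+00]] [[388.17802283   0.         331.84531804]
 [  0.         388.17802283 241.53557302]
 [  0.           0.           1.        ]]
```

View pics/side0.png

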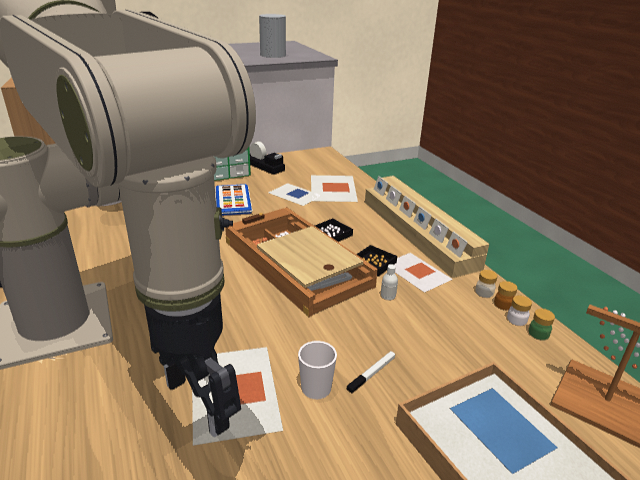

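Emit:
{"fn": "play_rows", "kwargs": {
  "increments": [
    [-1,[0,0,0],0.07],
    [-1,[0,0,0],0.066],
    [-1,[32,-21,0],0],
    [-1,[32,-21,0],0],
    [-1,[32,-21,0],0],
    [-1,[32,-21,0],0],
    [-1,[32,-21,0],0],
    [-1,[32,-21,0],0],
    [-1,[32,-21,0],0],
    [-1,[32,-21,0],0],
    [-1,[32,-21,0],0],
    [-1,[32,-21,0],0]
  ]
}}

```text
time: 1.75
tool_pos: [473.8, -290.9, 198.2]
tcp_rot: [180.0, -0.0, 12.0]
ft_force: [-0.2, -0.5, -0.2]
finger_gap: -0.3
grip_force: 0.0
```

Emit:
{"fn": "play_rows", "kwargs": {
  "increments": [
    [-1,[31,-21,5],0],
    [-1,[31,-21,5],0],
    [-1,[31,-21,5],0],
    [-1,[31,-21,5],0],
    [-1,[31,-21,5],0],
    [-1,[0,0,0],0],
    [-1,[0,0,0],0]
  ]
}}

```text
time: 2.33
tool_pos: [603.0, -155.4, 171.9]
tcp_rot: [-180.0, 0.1, 12.2]
ft_force: [-0.0, -0.9, 0.0]
finger_gap: -0.1
grip_force: 0.0
```

```bash
python3 - <<'E'
from h import *
s=snapshot("wrist"); save(s,"w1")
for q in ["case","lid","lid_tail","button_end","notch"]: print(q,pp(q,s))
st=sense(); print(st["time"],st["tool_pos"],st["tcp_rot"],st["ft_force"],st["finger_gap"])
print(px(s,st["tool_pos"]))
E
```

```text
case []
lid [([580.0, -28.0, 54.0], 0.8)]
lid_tail [([603.0, -129.0, 56.0], 0.75)]
button_end []
notch []
2.6333 [ 601.95177371 -158.65643269  173.36965651] [ 1.79974119e+02 -2.62584797e-02  1.19211337e+01] [-0.60315651 -0.51337867  0.41946144] 0.23045283787414567
[337.8491467  288.12724134]
```

View pics/w1.png

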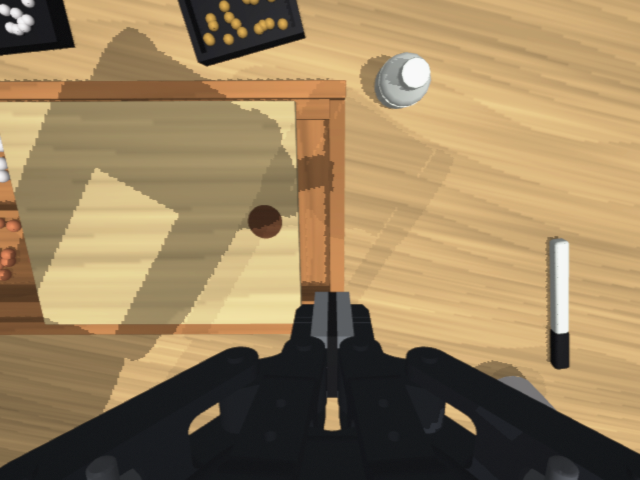

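```bash
cat >> h.py <<'E'
def bp(s,u,v,z):
    T=np.array(s["world_from_camera"]); d=T[:3,:3]@np.linalg.inv(np.array(s["intrinsics"]))@np.array([u,v,1.]); o=T[:3,3]
    return (o+d*(z-o[2])/d[2])
E
python3 - <<'E'
from h import *
s=snapshot("wrist"); 
for u,v,z in [(296,105,63),(301,320,63),(345,90,32),(344,285,32),(50,81,55),(340,81,55),(50,333,55),(250,333,55)]: print(u,v,bp(s,u,v,z).round(1))
g=cv2.cvtColor(s["color"],cv2.COLOR_RGB2GRAY)
E
```

```text
296 105 [ 683.2 -116.2   63. ]
301 320 [ 520.5 -150.2   63. ]
345 90 [ 702.6 -147.9   32. ]
344 285 [ 545.4 -181.7   32. ]
50 81 [663.4  57.2  55. ]
340 81 [ 705.6 -142.9   55. ]
50 333 [460.3  56.1  55. ]
250 333 [ 495.3 -110.2   55. ]
```

Emit:
{"fn": "play_rows", "kwargs": {
  "increments": [
    [-1,[1,0,26],0],
    [-1,[1,0,26],0],
    [-1,[1,0,26],0],
    [-1,[1,0,26],0],
    [-1,[1,0,19],0],
    [-1,[0,0,10],0],
    [-1,[0,0,0],0],
    [-1,[0,0,0],0],
    [-1,[0,0,0],0]
  ]
}}

```text
time: 3.43
tool_pos: [608.4, -157.1, 41.9]
tcp_rot: [179.9, -0.1, 12.0]
ft_force: [-0.0, -0.2, -0.0]
finger_gap: -0.0
grip_force: 0.0
```

Emit:
{"fn": "play_rows", "kwargs": {
  "increments": [
    [-1,[0,-2,0],0],
    [-1,[0,-2,0],0],
    [-1,[0,-2,0],0],
    [-1,[0,-2,0],0],
    [-1,[0,-2,0],0],
    [-1,[0,-2,0],0]
  ]
}}

```text
time: 3.93
tool_pos: [604.7, -144.4, 40.0]
tcp_rot: [180.0, -0.0, 12.0]
ft_force: [-1.0, -0.4, -0.6]
finger_gap: -0.1
grip_force: 0.0
```

Emit:
{"fn": "play_rows", "kwargs": {
  "increments": [
    [-1,[0,-2,0],0],
    [-1,[0,-2,0],0],
    [-1,[0,-2,0],0],
    [-1,[0,-2,0],0],
    [-1,[0,-2,0],0],
    [-1,[0,-2,0],0]
  ]
}}

```text
time: 4.43
tool_pos: [602.2, -132.7, 39.9]
tcp_rot: [-180.0, 0.0, 12.0]
ft_force: [0.1, -0.4, 1.2]
finger_gap: -0.5
grip_force: 0.0
```

```bash
python3 - <<'E'
from h import *
s=snapshot("wrist"); save(s,"w2")
for q in ["lid","lid_tail"]: print(q,pp(q,s))
st=sense(); print(st["time"],st["tool_pos"],st["ft_force"])
E
```

```text
lid [([581.0, -27.0, 50.0], 0.89)]
lid_tail [([603.0, -133.0, 58.0], 0.88)]
4.5833 [ 602.22161196 -132.79994882   39.85845959] [ 0.24569832  0.63544566 -0.17133432]
```

View pics/w2.png

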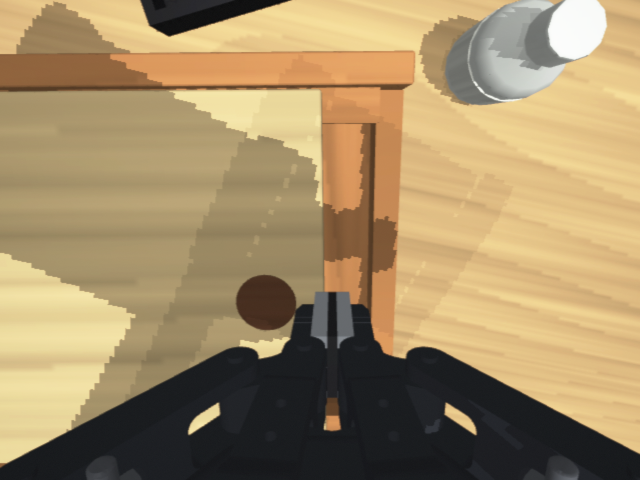

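```bash
cat >> h.py <<'E'
def cs(p):
    p=np.array(p); return np.array([p[0]*-.206+p[1]*.9786+99.8, p[0]*-.9786-p[1]*.206+561.5])
E
python3 - <<'E'
from h import *
s=snapshot("wrist")
for u,v,z in [(322,100,63),(323,280,63),(403,90,32),(396,290,32)]: print(u,v,cs(bp(s,u,v,z)).round(1))
st=sense(); print(cs(st["tool_pos"]),px(s,st["tool_pos"]))
p=np.array(st["tool_pos"])
for z in (0,10,20,30): print([px(s,p+np.array([-.206*a+.978*b,.9786*a+.208*b,z])).round() for a,b in ((8,11),(0,11),(-8,11))])
E
```

```text
322 100 [-150.4  -83.6]
323 280 [-150.5  -11.8]
403 90 [-185.6  -89.7]
396 290 [-187.2    6.2]
[-154.31656924   -0.52187819] [331.93470892 283.63496199]
[array([315., 262.]), array([332., 262.]), array([349., 262.])]
[array([314., 270.]), array([332., 270.]), array([349., 270.])]
[array([313., 278.]), array([332., 278.]), array([351., 278.])]
[array([312., 287.]), array([332., 287.]), array([352., 287.])]
```

```bash
python3 - <<'E'
from h import *
s=snapshot("side")
st=sense(); p=np.array(st["tool_pos"]); a=px(s,p); print(a, st["ft_force"])
x,y=int(a[0])-80,int(a[1])-70
c=cv2.resize(s["color"][y:y+120,x:x+160],None,fx=5,fy=5,interpolation=cv2.INTER_CUBIC)[:,:,::-1].copy()
q=((a-[x,y])*5).astype(int); cv2.circle(c,tuple(int(i) for i in q),4,(255,0,255),1)
cv2.imwrite("pics/s2.png",c)
E
```

```text
[335.79187989 280.34021941] [0.5091481  0.06520355 0.66276196]
```

View pics/s2.png

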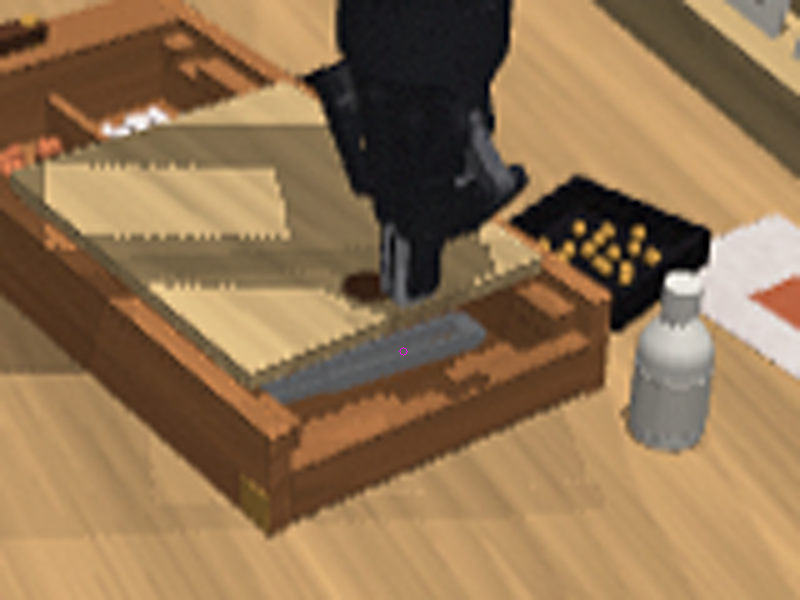

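```bash
python3 - <<'E'
from h import *
s=snapshot("side"); w=snapshot("wrist"); p=np.array(sense()["tool_pos"])
for z in (0,15,20,25,30): print(z,px(s,p+[0,0,z]).round(1),px(w,p+[0,0,z]).round(1), px(w,p+[.978*11,.208*11,z]).round(1))
st=sense(); print(st["joint_pos"],st["tool_pos"])
E
```

```text
0 [335.8 280.4] [331.7 283.7] [331.7 262.4]
15 [336.1 275. ] [331.7 296.5] [331.7 273.8]
20 [336.2 273.2] [331.7 301.3] [331.7 278. ]
25 [336.3 271.4] [331.7 306.3] [331.7 282.4]
30 [336.4 269.6] [331.7 311.7] [331.7 287.1]
[-1.72178503e+01  1.71448733e+01  9.12061428e+01 -2.65918010e-03
  7.16486178e+01  6.07649251e+01] [ 602.27671261 -133.05767164   39.89954735]
```

Emit:
{"fn": "play_rows", "kwargs": {
  "increments": [
    [-1,[0,8,0],0],
    [-1,[0,8,0],0],
    [-1,[0,8,0],0],
    [-1,[0,0,0],0],
    [-1,[0,0,6],0],
    [-1,[0,0,6],0],
    [-1,[0,0,6],0],
    [-1,[0,0,5],0],
    [-1,[0,0,0],0],
    [-1,[0,0,0],0]
  ]
}}

```text
time: 5.62
tool_pos: [606.6, -155.9, 16.0]
tcp_rot: [-180.0, 0.1, 12.0]
ft_force: [0.6, -0.3, -0.2]
finger_gap: -0.1
grip_force: 0.0
```

```bash
python3 - <<'E'
from h import *
s=snapshot("side"); w=snapshot("wrist"); save(w,"w3")
st=sense(); p=np.array(st["tool_pos"]); print(p,cs(p),st["ft_force"]); a=px(s,p+[0,0,28]); 
x,y=int(a[0])-60,int(a[1])-60
c=cv2.resize(s["color"][y:y+90,x:x+120],None,fx=5,fy=5,interpolation=cv2.INTER_CUBIC)[:,:,::-1].copy()
q=((a-[x,y])*5).astype(int); cv2.circle(c,tuple(int(i) for i in q),4,(255,0,255),1)
cv2.imwrite("pics/s3.png",c)
E
```

```text
[ 607.40308621 -156.28618418   17.01737562] [-178.2666956    -0.70970622] [0.14502995 0.86664942 0.2430453 ]
```

View pics/s3.png

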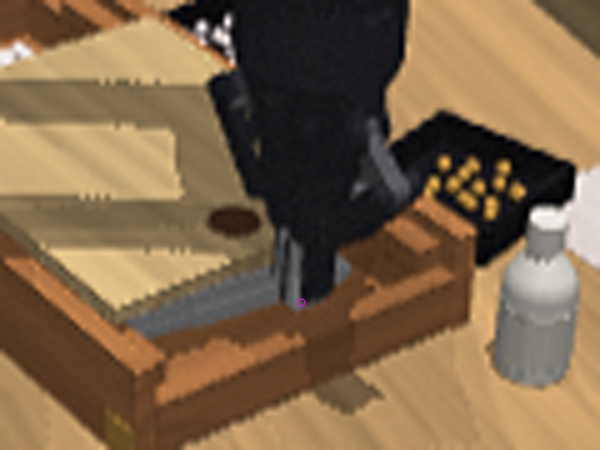

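Emit:
{"fn": "play_rows", "kwargs": {
  "increments": [
    [-1,[0,0,3],0],
    [-1,[0,-3,0],0],
    [-1,[0,-3,0],0],
    [-1,[0,-3,0],0],
    [-1,[0,-2,0],0],
    [-1,[0,-2,0],0],
    [-1,[0,-2,0],0],
    [-1,[0,-2,0],0],
    [-1,[0,-2,0],0],
    [-1,[0,-2,0],0],
    [-1,[0,-2,0],0]
  ]
}}

```text
time: 6.63
tool_pos: [602.6, -133.9, 14.0]
tcp_rot: [180.0, -0.0, 12.0]
ft_force: [0.4, -2.1, 0.0]
finger_gap: 0.4
grip_force: 0.8
```

```bash
python3 - <<'E'
from h import *
w=snapshot("wrist"); save(w,"w4")
st=sense(); p=np.array(st["tool_pos"]); print(p,cs(p),st["ft_force"]); print(pp("lid_tail",w),pp("lid",w))
E
```

```text
[ 602.47929302 -133.51582157   13.97695102] [-154.96931735   -0.5819769 ] [ 0.48866054 -1.42496712  0.68646721]
[([601.0, -121.0, 54.0], 0.67)] [([581.0, -18.0, 51.0], 0.71)]
```

View pics/w4.png

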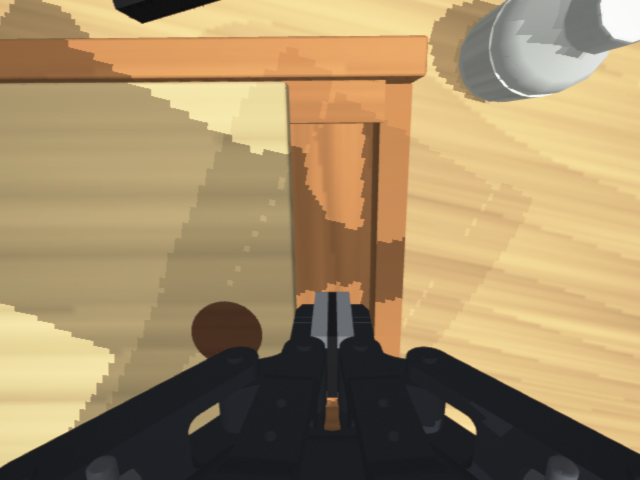

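Emit:
{"fn": "play_rows", "kwargs": {
  "increments": [
    [-1,[0,-3,0],0],
    [-1,[0,-3,0],0],
    [-1,[0,-3,0],0],
    [-1,[0,-3,0],0],
    [-1,[0,-3,0],0],
    [-1,[0,-3,0],0],
    [-1,[0,-3,0],0],
    [-1,[0,-3,0],0],
    [-1,[0,-3,0],0],
    [-1,[0,-3,0],0],
    [-1,[0,-3,0],0],
    [-1,[0,-3,0],0]
  ]
}}

```text
time: 7.78
tool_pos: [594.9, -98.4, 13.9]
tcp_rot: [180.0, 0.0, 12.0]
ft_force: [0.5, -1.9, -0.4]
finger_gap: -0.1
grip_force: 0.8
```

Emit:
{"fn": "play_rows", "kwargs": {
  "increments": [
    [-1,[0,-3,0],0],
    [-1,[0,-3,0],0],
    [-1,[0,-3,0],0],
    [-1,[0,-3,0],0],
    [-1,[0,-3,0],0],
    [-1,[0,-3,0],0],
    [-1,[0,-3,0],0],
    [-1,[0,-3,0],0],
    [-1,[0,-3,0],0],
    [-1,[0,-3,0],0]
  ]
}}

```text
time: 8.62
tool_pos: [588.6, -69.1, 13.9]
tcp_rot: [-180.0, 0.0, 12.0]
ft_force: [-0.4, -1.9, -0.7]
finger_gap: -0.1
grip_force: 0.8
```

```bash
python3 - <<'E'
from h import *
w=snapshot("wrist"); 
st=sense(); p=np.array(st["tool_pos"]); print(p,cs(p),st["ft_force"]); print(pp("lid_tail",w),pp("lid",w))
E
```

```text
[588.5528854  -68.52255122  13.83696973] [-88.49806301  -0.3422081 ] [ 0.84053127 -0.75503468  1.01860874]
[([587.0, -58.0, 58.0], 0.77)] [([565.0, 46.0, 53.0], 0.66)]
```

Emit:
{"fn": "play_rows", "kwargs": {
  "increments": [
    [-1,[0,-2,0],0],
    [-1,[0,-2,0],0],
    [-1,[0,-2,0],0],
    [-1,[0,-2,0],0],
    [-1,[0,-2,0],0],
    [-1,[0,-2,0],0],
    [-1,[0,-2,0],0]
  ]
}}

```text
time: 9.35
tool_pos: [585.7, -55.5, 13.9]
tcp_rot: [-180.0, 0.0, 12.0]
ft_force: [0.0, -1.8, -0.2]
finger_gap: 0.1
grip_force: 0.7
```

Emit:
{"fn": "play_rows", "kwargs": {
  "increments": [
    [-1,[0,-1,0],0],
    [-1,[0,-1,0],0],
    [-1,[0,-1,0],0]
  ]
}}

```text
time: 9.6
tool_pos: [585.1, -52.6, 13.9]
tcp_rot: [-180.0, 0.0, 12.0]
ft_force: [0.2, -0.9, -1.0]
finger_gap: 0.2
grip_force: 0.6
```

Emit:
{"fn": "play_rows", "kwargs": {
  "increments": [
    [-1,[0,-1,0],0],
    [-1,[0,-1,0],0]
  ]
}}

```text
time: 9.77
tool_pos: [584.7, -50.7, 13.9]
tcp_rot: [180.0, 0.0, 12.0]
ft_force: [0.9, -1.4, 0.1]
finger_gap: 0.1
grip_force: 0.6
```

```bash
python3 - <<'E'
from h import *
w=snapshot("wrist"); s=snapshot("side")
st=sense(); p=np.array(st["tool_pos"]); print(p,cs(p),st["ft_force"]); print(pp("lid_tail",w),pp("lid",w),pp("lid_tail",s),pp("lid",s))
E
```

```text
[584.70370345 -50.56965668  13.85731581] [-70.13642894  -0.27369492] [-0.17670706 -0.30285208  0.49821856]
[([581.0, -39.0, 54.0], 0.92)] [] [([577.0, -38.0, 61.0], 0.86)] [([559.0, 65.0, 54.0], 0.76)]
```

Emit:
{"fn": "play_rows", "kwargs": {
  "increments": [
    [-1,[0,-1,0],0],
    [-1,[0,-1,0],0],
    [-1,[0,0,0],0]
  ]
}}

```text
time: 10.32
tool_pos: [584.3, -48.7, 13.9]
tcp_rot: [-180.0, -0.0, 12.0]
ft_force: [-0.7, -0.4, 0.0]
finger_gap: 0.3
grip_force: 0.2
```

Emit:
{"fn": "play_rows", "kwargs": {
  "increments": [
    [-1,[0,-1,0],0],
    [-1,[0,-1,0],0],
    [-1,[0,0,0],0]
  ]
}}

```text
time: 10.57
tool_pos: [583.9, -46.5, 13.9]
tcp_rot: [-180.0, 0.0, 12.0]
ft_force: [0.2, -0.3, 0.3]
finger_gap: -0.2
grip_force: 0.0
```

```bash
python3 - <<'E'
from h import *
w=snapshot("wrist"); s=snapshot("side"); save(w,"w5"); save(s,"s5")
st=sense(); p=np.array(st["tool_pos"]); print(p,cs(p),st["ft_force"]); print(pp("lid_tail",w),pp("lid",w),pp("lid_tail",s),pp("lid",s))
E
```

```text
[583.9033883  -46.71066705  13.89195709] [-66.19515676  -0.28545838] [-0.25588043  0.22027944  0.36442339]
[([582.0, -39.0, 53.0], 0.93)] [([560.0, 69.0, 44.0], 0.65)] [([581.0, -39.0, 52.0], 0.7)] []
```

```bash
python3 - <<'E'
import cv2,numpy as np
a=cv2.imread("pics/w5.png")[:400]; b=cv2.imread("pics/s5.png")[170:350,200:420]
b=cv2.resize(b,None,fx=2.2,fy=2.2,interpolation=cv2.INTER_CUBIC); a=cv2.resize(a[:,:],(316*2//2,int(400*316/640)))
a0=cv2.imread("pics/w5.png")[0:400,150:480]
h=396; a0=cv2.resize(a0,(int(330*h/400)-11,h))
cv2.imwrite("pics/c5.png",np.hstack([a0,b[:h]]))
E
```

```text
(no output)
```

View pics/c5.png

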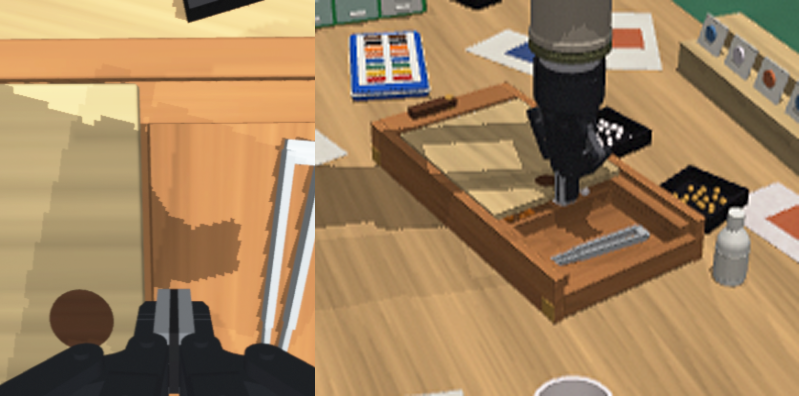

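Emit:
{"fn": "play_rows", "kwargs": {
  "increments": [
    [-1,[0,5,0],0],
    [-1,[0,5,0],0],
    [-1,[0,5,0],0],
    [-1,[0,0,-10],0],
    [-1,[0,0,-28],0],
    [-1,[0,0,-28],0],
    [-1,[0,0,-28],0],
    [-1,[0,0,-28],0],
    [-1,[-4,-28,0],0],
    [-1,[-4,-28,0],0],
    [-1,[-4,-28,0],0],
    [-1,[-4,-28,0],0]
  ]
}}

```text
time: 11.87
tool_pos: [547.9, 45.4, 137.1]
tcp_rot: [180.0, -0.1, 12.0]
ft_force: [0.9, -0.5, 0.7]
finger_gap: 0.2
grip_force: 0.0
```

Emit:
{"fn": "play_rows", "kwargs": {
  "increments": [
    [-1,[-4,-28,0],0],
    [-1,[-4,-28,0],0],
    [-1,[-4,-28,0],0],
    [-1,[-4,-28,0],0],
    [-1,[-4,-28,0],0],
    [-1,[-4,-28,0],0],
    [-1,[0,0,0],0],
    [-1,[0,0,0],0],
    [-1,[0,0,0],0]
  ]
}}

```text
time: 12.62
tool_pos: [490.0, 203.6, 136.5]
tcp_rot: [180.0, -0.0, 12.0]
ft_force: [0.0, 0.6, 0.4]
finger_gap: -0.3
grip_force: 0.0
```

```bash
python3 - <<'E'
from h import *
w=snapshot("wrist"); save(w,"w6"); t=snapshot("top"); s=snapshot("side")
st=sense(); p=np.array(st["tool_pos"]); print(p,cs(p),st["ft_force"])
for c in (w,t,s):
  for q in ("button_end","lid","lid_tail","notch","case"):
    r=pp(q,c)
    if r: print(q,r[0],cs(r[0][0]).round(1))
E
```

```text
[490.12602381 202.96983823 136.10951081] [197.46032279  40.05088643] [-0.66674101 -0.87297596 -0.97144099]
button_end ([478.0, 187.0, 67.0], 0.56) [184.3  55.2]
lid ([563.0, 68.0, 44.0], 0.91) [50.4 -3.5]
button_end ([472.0, 187.0, 70.0], 0.45) [185.6  61.1]
lid ([558.0, 63.0, 47.0], 0.73) [46.5  2.5]
lid_tail ([581.0, -35.0, 46.0], 0.79) [-54.1   0.1]
notch ([538.0, 153.0, 44.0], 0.78) [138.7   3.5]
case ([593.0, -103.0, 14.0], 0.62) [-123.2    2.4]
button_end ([473.0, 182.0, 71.0], 0.53) [180.5  61.1]
lid ([561.0, 67.0, 45.0], 0.91) [49.8 -1.3]
lid_tail ([579.0, -36.0, 54.0], 0.57) [-54.7   2.3]
notch ([538.0, 155.0, 44.0], 0.67) [140.7   3.1]
case ([536.0, 154.0, 39.0], 0.72) [140.1   5.2]
```

View pics/w6.png

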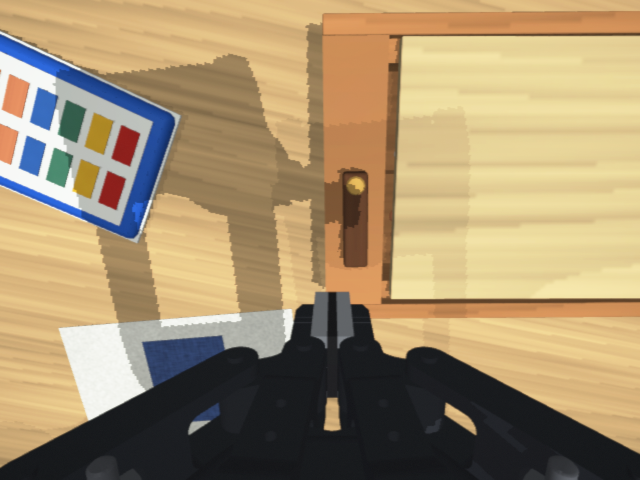

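```bash
python3 - <<'E'
from h import *
w=snapshot("wrist"); p=np.array(sense()["tool_pos"]); print(cs(p),p)
for n,u,v,z in [("screw",356,186,70),("endL",343,266,69),("endR",368,267,69),("topL",344,172,69),("topR",367,172,69),("headL",322,20,55),("headL2",324,280,55),("cheek-",500,13,55),("cheek+",500,317,55)]: print(n,cs(bp(w,u,v,z)).round(1))
for b in (11,0,-11):print(px(w,p+[.978*b,.208*b,28]))
E
```

```text
[198.58324683  40.33854057] [489.61325129 204.00937727 135.88334769]
screw [183.5   2.2]
endL [191.1  55.6]
endR [174.4  56.2]
topL [191.1  -6.4]
topR [176.8  -6.4]
headL [204.6 -93.8]
headL2 [204.   71.3]
cheek- [ 99.8 -97.6]
cheek+ [ 75.2 100.2]
[331.74936253 285.15135573]
[331.75589931 309.45554485]
[331.76219105 332.84863952]
```

Emit:
{"fn": "play_rows", "kwargs": {
  "increments": [
    [-1,[-3,-7,0],0],
    [-1,[-4,-7,0],0],
    [-1,[0,0,25],0],
    [-1,[0,0,25],0],
    [-1,[0,0,22],0],
    [-1,[0,0,15],0],
    [-1,[0,0,8],0],
    [-1,[0,0,7],0],
    [-1,[0,0,0],0],
    [-1,[0,0,0],0]
  ]
}}

```text
time: 14.4
tool_pos: [480.1, 216.6, 34.5]
tcp_rot: [-180.0, -0.0, 12.0]
ft_force: [-0.9, -0.9, 0.4]
finger_gap: 0.2
grip_force: 0.0
```

```bash
python3 - <<'E'
from h import *
w=snapshot("wrist"); save(w,"w7"); s=snapshot("side")
st=sense(); p=np.array(st["tool_pos"]); print(p,cs(p),st["ft_force"])
a=px(s,p+[0,0,28]);x,y=int(a[0])-40,int(a[1])-40
c=cv2.resize(s["color"][y:y+80,x:x+80],None,fx=5,fy=5,interpolation=cv2.INTER_CUBIC)[:,:,::-1]
d=w["color"][60:380,170:490,::-1]; d=cv2.resize(d,(400,400))
cv2.imwrite("pics/c7.png",np.hstack([c,d]))
E
```

```text
[480.87083802 216.66363342  35.27434209] [212.76763904  46.28708943] [ 0.02915278 -0.14363543  1.05049615]
```

View pics/c7.png

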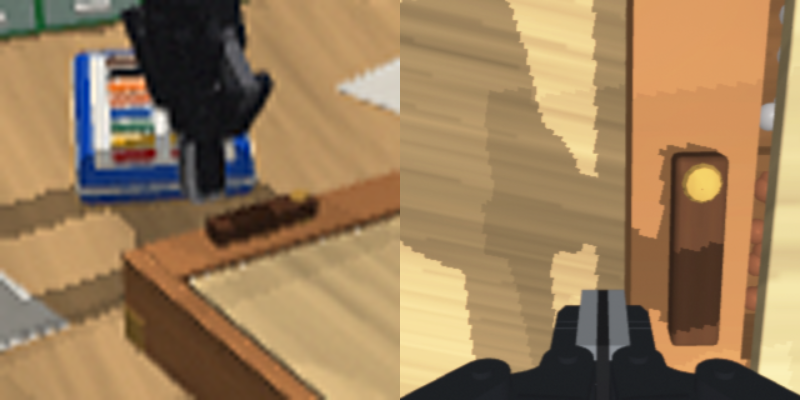

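Emit:
{"fn": "play_rows", "kwargs": {
  "increments": [
    [-1,[0,2,0],0],
    [-1,[0,2,0],0],
    [-1,[0,2,0],0],
    [-1,[0,2,0],0],
    [-1,[-1,2.3,0],-0.05],
    [-1,[-1,2.3,0],-0.05],
    [-1,[-1,2.3,0],-0.05],
    [-1,[-1,2.3,0],-0.05]
  ]
}}

```text
time: 15.17
tool_pos: [480.4, 198.3, 34.0]
tcp_rot: [-180.0, -0.0, 23.6]
ft_force: [0.4, 1.0, -0.1]
finger_gap: -0.2
grip_force: 0.4
```

```bash
python3 - <<'E'
from h import *
w=snapshot("wrist"); save(w,"w8"); 
st=sense(); p=np.array(st["tool_pos"]); print(p,cs(p),st["ft_force"],st["tcp_rot"])
cv2.imwrite("pics/c8.png",w["color"][60:380,120:540,::-1])
E
```

```text
[480.36046525 197.88473584  33.96422808] [194.49574665  50.65499313] [ 0.1560941  -0.41506186  0.5038984 ] [ 1.79998107e+02 -4.55450869e-03  2.38111373e+01]
```

View pics/c8.png

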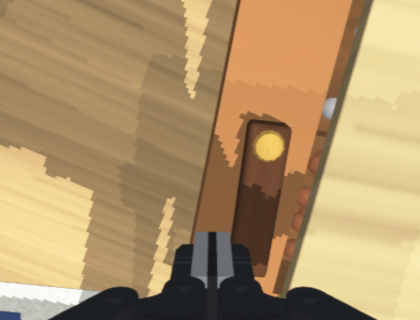

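Emit:
{"fn": "play_rows", "kwargs": {
  "increments": [
    [-1,[-1.2,2.7,0],-0.06],
    [-1,[-1.2,2.7,0],-0.06],
    [-1,[-1.2,2.7,0],-0.06],
    [-1,[-1.2,2.7,0],-0.06],
    [-1,[-1.2,2.7,0],-0.06],
    [-1,[-1.2,2.7,0],-0.06],
    [-1,[-1.2,2.7,0],-0.06],
    [-1,[-1.2,2.7,0],-0.06],
    [-1,[-1.2,2.7,0],-0.06],
    [-1,[-1.2,2.7,0],-0.06],
    [-1,[-1.2,2.7,0],-0.06],
    [-1,[-1.2,2.7,0],-0.06]
  ]
}}

```text
time: 16.22
tool_pos: [491.3, 165.4, 34.0]
tcp_rot: [-180.0, -0.0, 64.8]
ft_force: [-0.3, 0.8, -0.2]
finger_gap: -0.1
grip_force: 0.4
```

```bash
cat > g.py <<'E'
from h import *
w=snapshot("wrist"); save(w,"w9"); t=snapshot("top")
st=sense(); p=np.array(st["tool_pos"]); th=np.radians(st["tcp_rot"][2]-12); S=np.array([183.5,2.]); r=cs(p)-S
print(p,st["ft_force"],"th",th,"along",r@[-np.sin(th),np.cos(th)],"d",r@[np.cos(th),np.sin(th)])
for s in (w,t):
    for q in ("button_end","lid"):
        for d in pp(q,s)[:1]:
            c=cs(d[0]); print(q,d,c,np.arctan2(-(c-S)[0],(c-S)[1]))
E
python3 g.py
```

```text
[491.45651783 165.23531801  33.97250883] [ 0.36838346 -0.25359017 -0.91783495] th 0.9199703245120371 along 45.46345172631735 d 21.34084517837953
button_end ([498.0, 155.0, 68.0], 0.76) [148.895   42.2272] 0.7104082891432624
lid ([563.0, 71.0, 44.0], 0.94) [53.3026 -4.0778] 1.617443886116163
lid ([558.0, 65.0, 45.0], 0.94) [48.461   2.0512] 1.570417177085949
```

Emit:
{"fn": "play_rows", "kwargs": {
  "increments": [
    [-1,[-1.2,2.7,0],-0.06],
    [-1,[-1.2,2.7,0],-0.06],
    [-1,[-1.2,2.7,0],-0.06],
    [-1,[-1.2,2.7,0],-0.06],
    [-1,[-1.2,2.7,0],-0.06],
    [-1,[-1.2,2.7,0],-0.06],
    [-1,[-1.2,2.7,0],-0.06],
    [-1,[-1.2,2.7,0],-0.06],
    [-1,[-1.2,2.7,0],-0.06],
    [-1,[-1.2,2.7,0],-0.06],
    [-1,[0,0,0],0]
  ]
}}

```text
time: 17.43
tool_pos: [515.6, 149.3, 33.9]
tcp_rot: [-180.0, 0.0, 99.2]
ft_force: [1.0, -0.1, 0.7]
finger_gap: 0.3
grip_force: 0.0
```

```bash
python3 g.py; python3 -c "
from h import *
cv2.imwrite('pics/c9.png',cv2.imread('pics/w9.png')[0:400])"
```

```text
[515.37249065 149.40106317  33.86441887] [0.01494783 0.33675268 0.76121804] th 1.5174755807204263 along 44.90013490166407 d 22.018179781345737
button_end ([533.0, 145.0, 70.0], 0.62) [131.899   10.0362] 1.416300113085709
button_end ([443.0, -382.0, 4.0], 0.72) [-365.2832  206.6722] 1.2138185191224669
lid ([561.0, 64.0, 43.0], 0.62) [46.8644 -0.6786] 1.5903977845155137
```

View pics/c9.png

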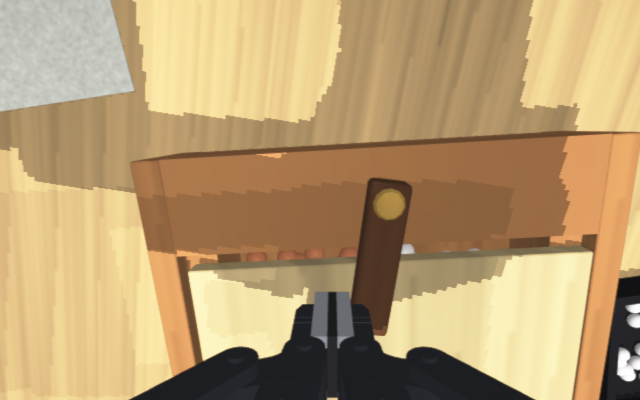

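```bash
python3 - <<'E'
from h import *
w=snapshot("wrist")
def ln(a,b,z):
    A=cs(bp(w,*a,z));B=cs(bp(w,*b,z)); d=B-A; print(A.round(1),B.round(1),np.arctan2(-d[0],d[1]))
ln((411,190),(387,325),69); ln((369,186),(353,300),69); ln((180,157),(600,134),55); ln((190,268),(592,250),55)
# segmentation
m=regions_of("turn_button",w)
if m:
    g=m[0]["mask"]; ys,xs=np.nonzero(g); print(m[0]["p"],g.sum())
    P=np.array([cs(bp(w,x,y,69)) for x,y in zip(xs[::3],ys[::3])]); c=P.mean(0); v=np.linalg.svd(P-c,full_matrices=False)[2][0]; print(c,v)
E
```

```text
[188.2  -6.3] [133.8   3. ] 1.4017650384517706
[190.5   8.9] [145.5  16.3] 1.4078929837394387
[203.4  81.3] [203.9 -81.6] -3.1385717702423004
[157.3  84.5] [156.8 -85.1] 3.138579454462813
0.6 6067
[165.8565953    5.22625422] [-0.99299282  0.11817471]
```

Emit:
{"fn": "play_rows", "kwargs": {
  "increments": [
    [-1,[0,1.5,0],0],
    [-1,[0,1.5,0],0],
    [-1,[-1,1.5,0],0],
    [-1,[-1,1.5,0],0],
    [-1,[0,0,0],0]
  ]
}}

```text
time: 18.25
tool_pos: [522.0, 148.3, 33.9]
tcp_rot: [180.0, -0.0, 99.1]
ft_force: [-0.2, 0.2, 0.1]
finger_gap: -0.2
grip_force: 0.0
```

```bash
cat > m.py <<'E'
from h import *
w=snapshot("wrist"); save(w,"wm"); st=sense(); print(st["time"],cs(st["tool_pos"]),st["ft_force"])
m=regions_of("turn_button",w)
g=m[0]["mask"].astype(np.uint8); print(m[0]["p"],g.sum())
ys,xs=np.nonzero(g)
P=np.array([cs(bp(w,x,y,69)) for x,y in zip(xs[::3],ys[::3])]); 
# right (-y side) edge per row: last mask pixel; left edge: first mask pixel
for nm,f in (("R",max),("L",min)):
    E=[]
    y0,y1=ys.min(),ys.max()
    for y in range(y0+15,y1-20):
        x=xs[ys==y]
        if len(x): E.append(cs(bp(w,f(x),y,69)))
    E=np.array(E); k=np.polyfit(E[:,0],E[:,1],1); r=E[:,1]-np.polyval(k,E[:,0]); k=np.polyfit(E[abs(r)<1.5,0],E[abs(r)<1.5,1],1); print(nm,len(E),"angle",np.pi/2+np.arctan(k[0]),r.std())
E
python3 m.py
```

```text
18.3 [137.35144028  20.14197366] [-0.26537279 -0.86743196 -0.78009557]
0.65 6065
R 121 angle 1.5137809674808944 0.22922734594514652
L 121 angle 1.539444718354405 1.2528702492633017
```

Emit:
{"fn": "play_rows", "kwargs": {
  "increments": [
    [-1,[0,1.3,0],0],
    [-1,[0,1.2,0],0],
    [-1,[0,0,0],0]
  ]
}}

```text
time: 18.6
tool_pos: [524.3, 148.6, 33.9]
tcp_rot: [-180.0, 0.0, 99.1]
ft_force: [-0.3, -0.9, -0.0]
finger_gap: -0.1
grip_force: 0.4
```

```bash
python3 m.py
```

```text
18.65 [137.29407385  17.88511688] [-1.18886945 -1.1007536   0.10735623]
0.88 6055
R 123 angle 1.5650310624960424 0.1224739506778095
L 123 angle 1.5822612803480318 1.3635029286166518
```

Square now. Back off (tool −y), rise clear, and check everything from above.

Emit:
{"fn": "play_rows", "kwargs": {
  "increments": [
    [-1,[0,-2,0],0],
    [-1,[0,-4,0],0],
    [-1,[0,-4,0],0],
    [-1,[0,0,-10],0],
    [-1,[0,0,-30],0],
    [-1,[0,0,-30],0],
    [-1,[0,0,-20],0],
    [-1,[0,0,0],0],
    [-1,[0,0,0],0]
  ]
}}

```text
time: 19.45
tool_pos: [515.8, 147.5, 126.6]
tcp_rot: [179.7, -0.0, 99.1]
ft_force: [0.3, -0.2, 0.1]
finger_gap: 0.0
grip_force: 0.0
```

```bash
python3 m.py; python3 g.py
```

```text
19.5 [137.90153694  27.57688642] [-0.58789878 -1.02588087  0.23465748]
0.86 2734
R 67 angle 1.5711681406562856 0.3322804228199364
L 67 angle 1.560668306192346 0.1618410583182069
[513.19131814 146.95005341 122.50959531] [-0.79697541 -0.30985923 -0.50706108] th 1.5203581701785878 along 46.91630698247161 d 24.68528936651161
button_end ([538.0, 147.0, 68.0], 0.6) [132.8262   4.7312] 1.5169507512695453
lid ([564.0, 71.0, 45.0], 0.86) [53.0966 -5.0564] 1.6248556899041122
lid ([593.0, -106.0, 11.0], 0.74) [-126.0896    3.0262] 1.567481628104653
```

Button at 1.566 rad, lid at z≈45 and in its notches; the robot is clear.

```bash
python3 -c "
from bench import *
print(hand_in())"
```

```text
the job is handed in; nothing more can be done
None
```

The case is shut and handed in at about 19.5 s: the lid dropped into its notches and reads flush, and the turn-button lies squarely across it (measured 1.57 rad). An early approach passed a few mm over the lid without contact, and I viewed 12 pictures against the limit of 10.

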